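Gauge a reservoir tap plug with the go and no-go gaps

ROBOT

A 6-joint arm with a two-finger parallel gripper is mounted at the origin on the work surface. World frame = base frame: x ahead of the robot, y to its left, z up, the work surface at z = 0. Lengths are in m, angles in rad, forces in N, time in s.
With the tool pointing down it reaches from about 0.375 to 0.9 m from the base axis. Payload 3.1 kg.
Tool frame: the origin (TCP) lies at the centre of the arm's flange, where the gripper is bolted on; the fingertips stand 182 mm ahead of it and the grasp point (between the pads) lies 164 mm ahead of it; z points along the fingers, y is the line along which they close (so a half turn about z gives the same grasp; the last joint's range is limited). The gripper opens to 87 mm and grips with 3 to 60 N. Pads are 19 mm wide; open, the fingers measure 117 mm over their backs; the gripper's body (75 mm by 190 mm) begins 51 mm behind the grasp point.
Start: joints at [-0.178, 0.527, 1.433, -0, 1.181, -0.178], TCP at [0.625, 0, 0.405] pointing down, gripper open.
Joint ranges: [-3.08, 3.08], [-0.75, 2.2], [0.22, 2.44], [-1.43, 4.57], [0, 2.65], [-2.85, 2.85]. Speed limits (rad/s): [2.79, 2.79, 3.14, 3.14, 3.14, 3.14].

INTERFACE

Orientations are given as a unit quaternion [x, y, z, w].
In Python, from bench import ctrl, optics gives the robot as it stands.
- The arm moves only by the tool move_arm, never from a script. Its argument "commands" is a list of rows, each a list of 7 numbers: the turn, a rotation vector about the tool's x, y, z in degrees, then the shift along the tool's x, y, z in cm, then the finger opening in cm, from 0 to 8.7. A call has 1 to 8 rows; each row is the pose to reach, as a shift and turn from the pose commanded when the call began, along the tool's axes at that moment; what a row does not reach only later rows make up. A row lasts 1/12 s, in which the tool goes at most 41.7 mm and 7.16 degrees, less where a joint would pass 70% of its speed; a pose out of reach is approached as far as the arm can. A call with a gripper value outside its range is refused whole. The fingers move at their own pace and stop on an object; the grip force is fixed at half the most. Time passes only in rows, so rows that repeat a pose let the fingers close. It gives the time, the measured TCP pose, the force, the opening and the grip force at its end, in the units of the state.
- ctrl.read_state(): the state, without advancing time (a new reading comes with each control period).
- optics.capture(name): name is "scene" or "side" or "wrist"; returns (picture, depth): 480x640x3 uint8, blue, green, red; 480x640 float32, m along the optical axis (not along the pixel's ray), 0 where there is no reading.
- optics.calibration(name): a dict with "camera_matrix" (3x3 intrinsics, pixels), "eye" and "attitude" of the camera in the world; the wrist camera has in their place "mount" (4x4, takes a point from camera to tool coordinates, whose origin is the TCP and whose axes are the flange's). Camera axes: x right, y up, looking along -z (the intrinsics and any distortion apply to the point x, -y, -z); pixel columns grow to the right and rows downward; lengths in m; the calibration is good to about 2 mm. The wrist camera is an equidistant fisheye: a pixel r from the principal point sees the ray r / f radians off the axis. A picture is of the moment at which its call begins: read the wrist's pose just before it. calibration takes no time and is no camera call.
- ctrl.finish_job(): hands the job in; it is judged then, once.
The state is a dict: "clock": time; "joint_positions": joint angles; "qvel": joint speeds; "effort": joint torques, N m; "position": TCP position; "tcp_rot": TCP orientation; "ft_force": force on the tool from outside, world axes, zero at the start; "ft_torque": the same for the moment, N m; "gripper_width": finger opening in m; "gripper_force": force on a finger pad.
Only numpy, scipy, OpenCV 4.12 (cv2) and the standard library are available. Lean on these libraries where they do the work, as an engineer would, in place of code of your own. Each camera call takes 0.05 s, during which the arm holds its last target. There are 200 camera calls.

TASK

Check the white tap plug with the orange wing handle before it goes back into the water reservoir: holding it upright, push its shank all the way through the gap of the green go gauge, from the side nearest the robot and out at the far side. Then try it in the red no-go gauge from the near side: press the shank gently and squarely into the mouth of the gap, with a few newtons, until you feel both jaws stop it, and never force it in. Then stand the plug upright in the blue tray and let go, without dropping or toppling it or disturbing the other things on the bench.

Things in the scene. Friction and masses are not known exactly. Their poses are not given: they have to be found in the camera images.
- plug_centre (a point): tap plug, about 120 g, 122 mm tall, upright in the white tray at the start; this point: on its axis, 61 mm above its underside. White round shank 24 mm in diameter up to 76 mm; orange collar 34 mm in diameter to 82 mm; orange flat wing handle to 122 mm, 50 mm long along x, 18 mm thick along y. z up. Over 40 N against a gauge is forcing it
- plug_grip (a point): point in the middle of the wing handle of the plug, 105 mm above the plug's underside, where it is pinched across its 18 mm thickness (along y); same axes as the plug
- plug_shank (a point): point on the axis of the plug's shank, 40 mm above its underside; same axes as the plug
- go_gauge: go gauge: fixed; two upright jaws with green tops (30 x 30 mm in plan, x -15 to 15 mm, 60 mm high) on a plate 90 (x) x 111 (y) x 8 mm with a green stripe along its far edge. Gap between jaws 27 mm, open front, back and top. Origin: gap's centre at bench level; +x push direction, from near to far side, y across the gap. Left or right of the other gauge.
- nogo_gauge: no-go gauge: fixed; two upright jaws with red tops (30 x 30 mm in plan, x -15 to 15 mm, 60 mm high) on a plate 90 (x) x 102 (y) x 8 mm with a red stripe along its far edge. Gap between jaws 18 mm, open front, back and top. Origin: gap's centre at bench level; +x push direction, from near to far side, y across the gap. Left or right of the other gauge. Stops the shank with its axis at x = -23 mm.
- check_tray: white shallow square tray 140 x 140 mm, fixed, 14 mm high rim, walls and floor 5 mm thick, on which the plug stands at the start; origin at the centre of its underside. The white and blue trays may be either way round, left or right
- passed_tray: blue shallow square tray 140 x 140 mm, fixed, 14 mm high rim, walls and floor 5 mm thick (floor top 5 mm above the bench), empty: for plugs that passed; origin at the centre of its underside
- beaker: glass beaker, 80 mm wide, 100 mm tall, standing beyond the gauges, bystander; origin at the centre of its underside
- jar: amber jar, 66 mm wide, 110 mm tall, bystander; origin at the centre of its underside
- spanner: steel spanner 160 mm long lying on the bench, bystander; lies along its x
Things that resemble listed ones, but are neither listed nor needed, are in the scene too. Leave any pink look-alike of the nogo_gauge alone.

How it is judged:
By the outcome, as a careful person would: the job done as asked, in the order asked, and still so for the second after the job is handed in, with the robot touching nothing.
It also fails if it takes over 64 s, if anything falls off the work surface, if the arm or the gripper's body presses on something with over 40 N, if the wrist force passes 120 N, or if a joint passes its speed limit or range.

## Working session

There is one attempt and no reset: what is moved stays moved. The work goes in short steps, Python scripts to look and compute and a tool call to move; the robot and the scene stay as the last step left them, time stands still between calls to the robot, and variables do not carry over. Pictures are saved under pics/ and viewed, at most 10 in all, crops included, and the job is handed in when it is done.

Besides the shell and the picture viewer there is one more tool, called as name(argument=value, ...) on one line, values as JSON. move_arm: Moves the arm, as the interface text tells. Its arguments: {"type":"object","properties":{"commands":{"type":"array","items":{"type":"array","items":{"type":"number"}}}},"required":["commands"]}

```bash
mkdir -p pics; ls
cat > h.py <<'E'
import numpy as np, cv2, json
from bench import ctrl, optics
from scipy.spatial.transform import Rotation as R
def rot(a):
    a=np.array(a,float)
    return a if a.shape==(3,3) else R.from_quat(a).as_matrix()
def world(name,u,v,d):
    c=optics.calibration(name);K=np.array(c["camera_matrix"])
    p=np.stack([(u-K[0,2])/K[0,0]*d,-(v-K[1,2])/K[1,1]*d,-d],-1)
    return p@rot(c["attitude"]).T+np.array(c["eye"])
def cloud(name,dep):
    v,u=np.mgrid[0:480,0:640]
    return world(name,u.astype(float),v.astype(float),dep)
E
python3 - <<'E'
from h import *
for n in("scene","side"):
    p,d=optics.capture(n);cv2.imwrite(f"pics/{n}0.png",p);np.save(f"{n}0.npy",d)
    print(n,optics.calibration(n))
print(optics.calibration("wrist"));print(ctrl.read_state())
E
```

```text
pics
scene {'camera_matrix': array([[465.11737142,   0.        , 318.7209791 ],
       [  0.        , 465.11737142, 242.24551479],
       [  0.        ,   0.        ,   1.        ]]), 'eye': array([1.07248395, 0.50795904, 0.59383478]), 'attitude': array([0.19037921, 0.4334294 , 0.8079603 , 0.35084877])}
side {'camera_matrix': array([[577.67712462,   0.        , 321.84366266],
       [  0.        , 577.67712462, 251.33283576],
       [  0.        ,   0.        ,   1.        ]]), 'eye': array([ 0.12549812, -0.46917585,  0.85885465]), 'attitude': array([ 0.31006926, -0.12354003, -0.33635277,  0.88060305])}
{'camera_matrix': array([[371.64829954,   0.        , 320.38067967],
       [  0.        , 371.64829954, 241.69107743],
       [  0.        ,   0.        ,   1.        ]]), 'mount': array([[ 7.42552073e-04,  9.57653801e-01,  2.87921251e-01,
         7.94048682e-02],
       [ 9.99999401e-01, -9.42660639e-04,  5.56370586e-04,
         5.31923708e-04],
       [ 8.04222437e-04,  2.87920665e-01, -9.57653927e-01,
         1.96344371e-02],
       [ 0.00000000e+00,  0.00000000e+00,  0.00000000e+00,
         1.00000000e+00]])}
{'clock': 0.1, 'joint_positions': array([-1.78488680e-01,  5.28344354e-01,  1.43375570e+00, -1.25412109e-05,
        1.18139532e+00, -1.78550777e-01]), 'qvel': array([-0.00142154, -0.00202444, -0.00306385,  0.00062179, -0.00092686,
        0.0008259 ]), 'effort': array([-3.02360622e-04, -4.40987206e+01, -1.77151054e+01,  6.34850166e-02,
        5.34114777e-02, -3.85449334e-05]), 'position': array([6.24694527e-01, 9.01958046e-05, 4.03892754e-01]), 'tcp_rot': array([ 7.07082819e-01,  7.07130103e-01, -5.47330420e-04, -7.78171540e-04]), 'ft_force': array([0.03357771, 1.30074275, 0.21742823]), 'ft_torque': array([ 0.00435136, -0.04298543, -0.01205553]), 'gripper_force': 0.0, 'gripper_width': 0.08751908833927302}
```

View pics/scene0.png

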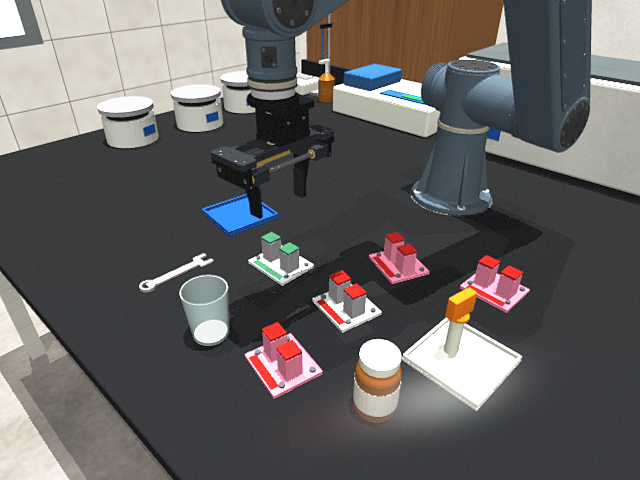

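View pics/side0.png

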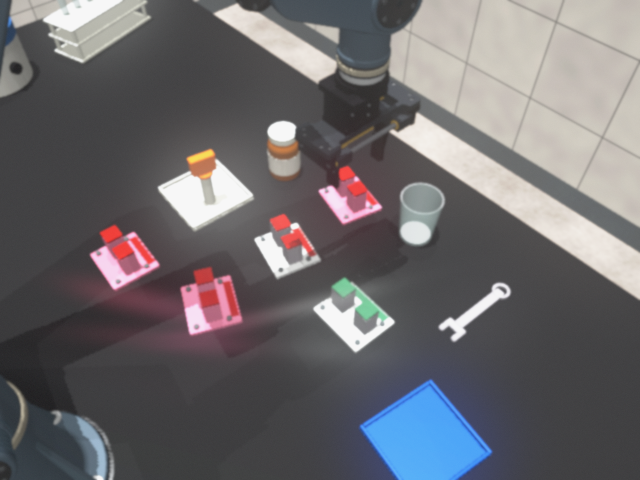

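The scene view shows the green gauge at (281,257). The no-go candidates are at (347,300), with a white/grey plate, and three pink ones at (283,358), (400,257) and (495,282). The white-plated one matches the description, and I'll confirm it in a crop. The plug is at (457,325) in the white tray, the blue tray at (240,213), the jar at (377,380), the beaker at (205,310) and the spanner at (177,272). The side view shows the same layout: green (354,310), no-go (287,247), plug (205,175).

Run:
```python
from h import *
for n in("scene","side"):
    im=cv2.imread(f"pics/{n}0.png");d=np.load(f"{n}0.npy");W=cloud(n,d)
    h=cv2.cvtColor(im,cv2.COLOR_BGR2HSV);H,S,V=cv2.split(h)
    reach=(W[...,0]>0.2)&(W[...,0]<1.1)&(abs(W[...,1])<.6)&(d>0)
    ms={"green":(H>60)&(H<90)&(S>90),"red":((H<5)|(H>174))&(S>175),"orange":(H>8)&(H<22)&(S>190),"blue":(H>100)&(H<118)&(S>180),"white":(S<30)&(V>140)}
    for k,m in ms.items():
        m=m&reach&(W[...,2]<.14)&(W[...,2]>-.01)
        c,l,st,ce=cv2.connectedComponentsWithStats(m.astype(np.uint8))
        for i in range(1,c):
            if st[i,4]<60: continue
            w=W[l==i]; q=np.percentile(w,[2,98],axis=0)
            print(n,k,ce[i].round(),st[i,4],"med",np.median(w,0).round(3),"lo",q[0].round(3),"hi",q[1].round(3))
a=cv2.imread("pics/scene0.png")[220:400,220:540]
cv2.imwrite("pics/crop0.png",cv2.resize(a,None,fx=2.4,fy=2.4,interpolation=cv2.INTER_CUBIC))
```

```text
scene green [271. 237.] 136 med [ 0.535 -0.13   0.059] lo [ 0.459 -0.217 -0.   ] hi [ 0.55  -0.114  0.062]
scene green [289. 248.] 142 med [ 0.537 -0.072  0.06 ] lo [ 0.461 -0.146  0.   ] hi [ 0.552 -0.057  0.062]
scene green [268. 269.] 135 med [ 0.571 -0.1    0.008] lo [ 0.565 -0.143  0.006] hi [ 0.578 -0.063  0.01 ]
scene red [395. 237.] 123 med [0.357 0.064 0.06 ] lo [0.34  0.046 0.058] hi [0.372 0.079 0.062]
scene red [407. 249.] 143 med [0.376 0.107 0.06 ] lo [0.285 0.072 0.001] hi [0.392 0.124 0.062]
scene red [488. 261.] 160 med [0.303 0.248 0.06 ] lo [0.232 0.209 0.012] hi [0.316 0.263 0.062]
scene red [384. 266.] 113 med [0.398 0.069 0.008] lo [0.379 0.035 0.006] hi [0.415 0.102 0.011]
scene red [511. 272.] 177 med [0.306 0.297 0.06 ] lo [0.205 0.281 0.002] hi [0.32  0.311 0.062]
scene red [340. 277.] 187 med [0.539 0.067 0.06 ] lo [ 0.462  0.009 -0.   ] hi [0.556 0.083 0.062]
scene red [355. 291.] 199 med [0.552 0.114 0.06 ] lo [ 0.478  0.075 -0.   ] hi [0.567 0.129 0.062]
scene red [487. 296.] 133 med [0.337 0.275 0.009] lo [0.329 0.233 0.007] hi [0.344 0.307 0.011]
scene
[... 2593 characters left out ...]
 [205. 196.] 3558 med [0.504 0.295 0.006] lo [0.445 0.241 0.   ] hi [0.592 0.383 0.062]
side white [419. 212.] 1963 med [ 0.756 -0.047  0.068] lo [ 0.723 -0.083  0.003] hi [ 0.853 -0.008  0.102]
side white [334. 199.] 177 med [0.701 0.123 0.009] lo [0.688 0.1   0.006] hi [0.718 0.15  0.013]
side white [280. 256.] 1182 med [0.523 0.076 0.009] lo [0.494 0.031 0.001] hi [0.571 0.146 0.028]
side white [475. 311.] 1039 med [ 0.701 -0.241  0.008] lo [ 0.632 -0.256 -0.001] hi [ 0.787 -0.22   0.011]
side white [349. 321.] 2009 med [ 0.519 -0.107  0.009] lo [ 0.492 -0.16   0.001] hi [ 0.577 -0.049  0.051]
side white [195. 317.] 267 med [0.33  0.075 0.008] lo [0.311 0.049 0.006] hi [0.343 0.095 0.011]
```

View pics/crop0.png

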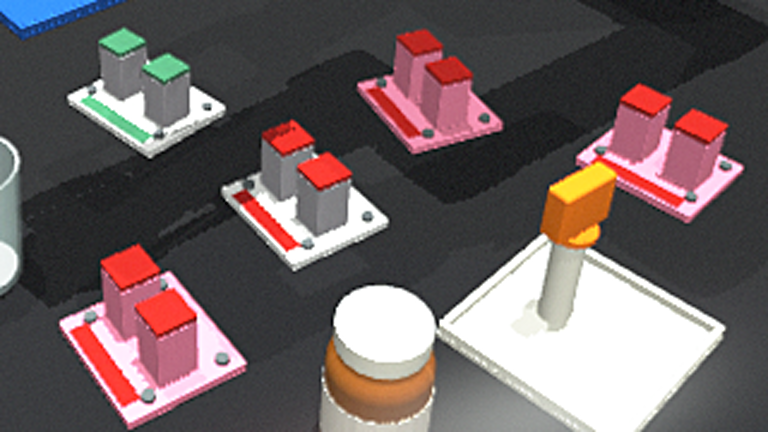

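The crop confirms it: the gauge at (347,300) has grey jaws, red tops and a white plate, so it is the true no-go. The other three have pink plates and jaws. Next is the wing's yaw and the gauge frames.

Run:
```python
from h import *
out={}
for n in("scene","side"):
    im=cv2.imread(f"pics/{n}0.png");d=np.load(f"{n}0.npy");W=cloud(n,d)
    H,S,V=cv2.split(cv2.cvtColor(im,cv2.COLOR_BGR2HSV))
    def top(m,z0,z1,c,r):
        m=m&(W[...,2]>z0)&(W[...,2]<z1)&(np.hypot(W[...,0]-c[0],W[...,1]-c[1])<r)&(d>0)
        w=W[m]; return w
    w=top((H>8)&(H<25)&(S>150),.117,.135,(.515,.295),.06)
    print(n,"wing",len(w),w.mean(0).round(4),[np.round(x,3) for x in cv2.minAreaRect((w[:,:2]*1000).astype(np.float32))])
    for nm,c,m in(("go",(.538,-.102),(H>55)&(H<95)&(S>70)),("nogo",(.546,.09),((H<8)|(H>172))&(S>140))):
        w=top(m,.056,.066,c,.06)
        if len(w)<20: print(n,nm,len(w));continue
        print(n,nm,len(w),[np.round(x,3) for x in cv2.minAreaRect((w[:,:2]*1000).astype(np.float32))])
```

```text
scene wing 176 [0.5184 0.2957 0.1229] [array([510.498, 292.673]), array([18.923, 51.062]), np.float64(77.481)]
scene go 263 [array([ 536.019, -100.828]), array([89.313, 33.728]), np.float64(88.298)]
scene nogo 373 [array([546.055,  90.256]), array([79.448, 31.778]), np.float64(76.113)]
side wing 145 [0.5084 0.2868 0.1262] [array([509.754, 288.808]), array([21.915, 49.768]), np.float64(77.027)]
side go 498 [array([ 537.239, -104.241]), array([87.257, 30.973]), np.float64(87.253)]
side nogo 368 [array([546.656,  87.289]), array([78.63 , 29.591]), np.float64(74.858)]
```

move_arm(commands=[[0,0,-7,3.7,-1.5,0.4,8.7],[0,0,-14,7.4,-3.0,0.8,8.7],[0,0,-21,11,-4.4,1.2,8.7],[0,0,-28,14.6,-5.8,1.6,8.7],[0,0,-35,18.3,-7.2,2.0,8.7],[0,0,-42,22,-8.7,2.4,8.7],[0,0,-49,25.6,-10.1,2.7,8.7],[0,0,-56,29.1,-11.5,3,8.7]])

```text
clock: 0.77
position: [0.5088, 0.2927, 0.3742]
tcp_rot: [0.289, 0.957, -0.0, -0.0]
ft_force: [0.5, -0.2, 0.8]
gripper_width: 0.0871
gripper_force: 0.0
```

move_arm(commands=[[0,0,-7,0,0,0,8.7],[0,0,-14,0,0,0,8.7],[0,0,-21,0,0,0,8.7],[0,0,-21,0,0,0,8.7],[0,0,-21,0,0,0,8.7]])

```text
clock: 1.18
position: [0.5098, 0.2911, 0.3744]
tcp_rot: [0.115, 0.993, -0.0, -0.0]
ft_force: [0.7, 0.1, 0.3]
gripper_width: 0.0868
gripper_force: 0.0
```

```bash
cat >> h.py <<'E'
def wristcloud(dep,st):
    c=optics.calibration("wrist");K=np.array(c["camera_matrix"]);M=np.array(c["mount"])
    v,u=np.mgrid[0:480,0:640].astype(float)
    x=(u-K[0,2])/K[0,0];y=(v-K[1,2])/K[1,1];r=np.hypot(x,y)+1e-9
    t=np.tan(np.minimum(r,1.4))/r
    p=np.stack([x*t*dep,-y*t*dep,-dep],-1)
    p=p@M[:3,:3].T+M[:3,3]
    return p@rot(st["tcp_rot"]).T+np.array(st["position"])
def snap(name):
    st=ctrl.read_state();p,d=optics.capture("wrist");cv2.imwrite(f"pics/{name}.png",p)
    return st,p,d,wristcloud(d,st)
def tool(st):
    Rm=rot(st["tcp_rot"]);return Rm
E
python3 - <<'E'
from h import *
st,p,d,W=snap("w1")
T=tool(st);print(st["clock"],st["position"].round(4),"xaxis",T[:,0].round(3),"y",T[:,1].round(3),"z",T[:,2].round(4),"yaw y",np.degrees(np.arctan2(T[1,1],T[0,1])))
H,S,V=cv2.split(cv2.cvtColor(p,cv2.COLOR_BGR2HSV))
m=(H>8)&(H<25)&(S>150)&(d>0)&(W[...,2]>.115)&(W[...,2]<.14)
w=W[m];print(len(w),w.mean(0).round(4),np.percentile(w,[2,98],axis=0).round(4),cv2.minAreaRect((w[:,:2]*1000).astype(np.float32)))
print(st["joint_positions"].round(2))
E
```

```text
1.1833 [0.5098 0.2911 0.3744] xaxis [-0.974  0.228  0.001] y [ 0.228  0.974 -0.   ] z [-8.e-04 -2.e-04 -1.e+00] yaw y 76.8278315310414
1938 [0.5074 0.2922 0.1268] [[0.4855 0.2815 0.1198]
 [0.5323 0.303  0.1286]] ((509.6678771972656, 291.4991760253906), (17.58710289001465, 49.62520217895508), 77.44207000732422)
[ 0.33  0.51  1.56  0.    1.07 -1.01]
```

View pics/w1.png

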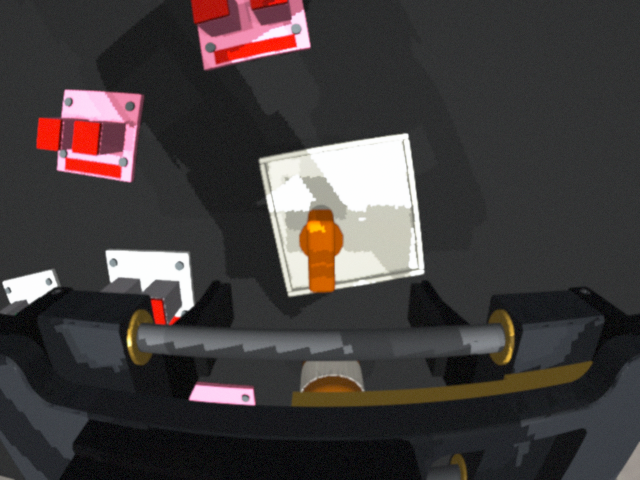

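The wrist view shows the orange wing at (320,250), centred between the open fingers and aligned with the pads. The offset is within 1 mm. I'll descend and close.

move_arm(commands=[[0,0,-0.5,0,0,2.5,8.7],[0,0,-0.5,0,0,5,8.7],[0,0,-0.5,0,0,7.5,8.7],[0,0,-0.5,0,0,9.2,8.7],[0,0,-0.5,0,0,10,8.7],[0,0,-0.5,0,0,10,8.7],[0,0,-0.5,0,0,10,4],[0,0,-0.5,0,0,10,2.5]])

```text
clock: 1.9
position: [0.5106, 0.2911, 0.2759]
tcp_rot: [0.109, 0.994, 0.001, 0.001]
ft_force: [0.1, -0.3, 0.4]
gripper_width: 0.0801
gripper_force: 0.0
```

move_arm(commands=[[0,0,0,0,0,0,1],[0,0,0,0,0,0,0.5],[0,0,0,0,0,0,0.5],[0,0,0,0,0,0,0.5],[0,0,0,0,0,0,0.5],[0,0,0,0,0,0,0.5],[0,0,0,0,0,0,0.5],[0,0,0,0,0,0,0.5]])

```text
clock: 2.57
position: [0.51, 0.291, 0.2747]
tcp_rot: [0.109, 0.994, -0.0, -0.0]
ft_force: [-0.5, 0.1, 0.0]
gripper_width: 0.0284
gripper_force: 0.0
```

move_arm(commands=[[0,0,0,0,0,0,0.5],[0,0,0,0,0,0,0.5],[0,0,0,0,0,0,0.5],[0,0,0,0,0,0,0.5],[0,0,0,0,0,0,0.5],[0,0,0,0,0,0,0.5]])

```text
clock: 3.07
position: [0.51, 0.291, 0.2747]
tcp_rot: [0.109, 0.994, -0.0, -0.0]
ft_force: [-0.6, 0.3, -0.4]
gripper_width: 0.0177
gripper_force: 30.0
```

move_arm(commands=[[0,0,0,0,0,-2,0.5],[0,0,0,0,0,-4.5,0.5],[0,0,0,0,0,-7,0.5],[0,0,0,0,0,-9,0.5],[0,0,0,-0.2,-1.5,-10,0.5],[0,0,0,-0.6,-4.5,-10,0.5],[0,0,0,-1,-7.5,-10,0.5],[0,0,0,-1.4,-10.5,-10,0.5]])

```text
clock: 3.73
position: [0.4999, 0.1839, 0.3744]
tcp_rot: [0.108, 0.994, -0.0, -0.001]
ft_force: [0.1, -1.4, -1.2]
gripper_width: 0.018
gripper_force: 30.0
```

move_arm(commands=[[0,0,0,-0.5,-3.5,0,0.5],[0,0,0,-1,-7,0,0.5],[0,0,0,-1.5,-10.5,0,0.5],[0,0,0,-2,-14,0,0.5],[0,0,0,-2.5,-17.5,0,0.5],[0,0,0,-3,-21,0,0.5],[0,0,0,-3.3,-24.5,0,0.5],[0,0,0,-3.6,-27,0,0.5]])

```text
clock: 4.4
position: [0.4762, -0.0889, 0.3742]
tcp_rot: [0.11, 0.994, -0.0, -0.001]
ft_force: [1.3, -0.1, -1.1]
gripper_width: 0.018
gripper_force: 30.0
```

move_arm(commands=[[0,0,0,-0.1,-0.7,0,0.5],[0,0,0,-0.2,-1.4,0,0.5],[0,0,0,-0.2,-1.4,0,0.5],[0,0,0,-0.2,-1.4,0,0.5]])

```text
clock: 4.73
position: [0.4762, -0.0995, 0.3745]
tcp_rot: [0.109, 0.994, 0.0, -0.001]
ft_force: [0.0, -1.6, -0.4]
gripper_width: 0.0177
gripper_force: 30.0
```

Run:
```python
from h import *
st,p,d,W=snap("w2")
T=tool(st);print(st["clock"],st["position"].round(4),"yaw y",np.degrees(np.arctan2(T[1,1],T[0,1])),"z",T[:,2].round(4),st["gripper_width"],st["ft_force"])
H,S,V=cv2.split(cv2.cvtColor(p,cv2.COLOR_BGR2HSV))
m=(H>55)&(H<95)&(S>70)&(d>0)&(abs(W[...,2]-.06)<.006)
w=W[m];print(len(w),w.mean(0).round(4),cv2.minAreaRect((w[:,:2]*1000).astype(np.float32)) if len(w) else 0)
```

```text
4.7333 [ 0.4762 -0.0995  0.3745] yaw y 77.49563254907831 z [-0.001  0.001 -1.   ] 0.01771930106409686 [ 0.00438498 -1.56592747 -0.41330551]
579 [ 0.5345 -0.0691  0.0602] ((537.513427734375, -70.81661987304688), (31.11104393005371, 23.22808074951172), 0.9524257183074951)
```

View pics/w2.png

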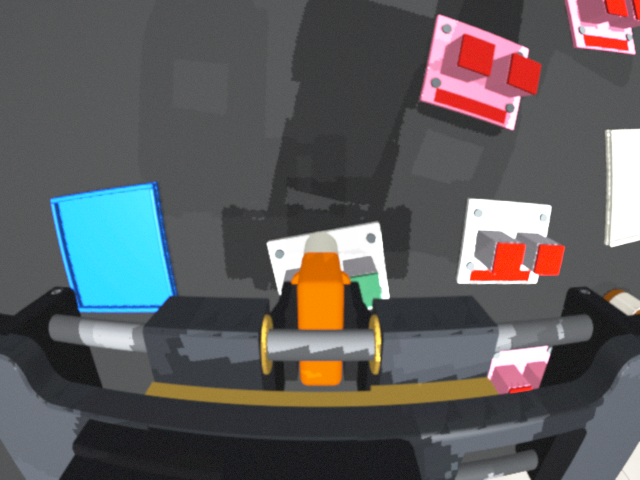

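The wing is held between the pads at (320,310). The go plate's near edge runs (268,242)–(380,222), the no-go is at (505,245) with both red tops visible, and the blue tray is at (115,250). I'll refine the gauges from this view.

Run:
```python
from h import *
st=ctrl.read_state();p=cv2.imread("pics/w2.png");_,d=optics.capture("wrist");W=wristcloud(d,st)
H,S,V=cv2.split(cv2.cvtColor(p,cv2.COLOR_BGR2HSV))
def rect(nm,m):
    c,l,s,_=cv2.connectedComponentsWithStats((m&(d>0)).astype(np.uint8));
    for i in np.argsort(-s[1:,4])[:2]+1:
        w=W[l==i];print(nm,len(w),w.mean(0).round(4),cv2.minAreaRect((w[:,:2]*1000).astype(np.float32)))
near=lambda c,r:(np.hypot(W[...,0]-c[0],W[...,1]-c[1])<r)
rect("goplate",near((.537,-.102),.09)&(abs(W[...,2]-.008)<.004)&(V>120)&(S<60))
rect("nogoplate",near((.546,.09),.075)&(abs(W[...,2]-.008)<.004)&(V>100)&((S<60)|(S>180)))
rect("nogotop",near((.546,.09),.075)&(abs(W[...,2]-.06)<.006)&(S>120))
rect("blue",near((.47,-.33),.12)&(W[...,2]<.02)&(S>120)&(H>90)&(H<120))
m=near((.476,-.0995),.05)&(W[...,2]<.17)&(W[...,2]>.1)&(d>0)&(S<60);w=W[m]
if len(w): print("shank",len(w),np.percentile(w,[2,50,98],axis=0).round(4))
# edges of the go plate, near edge end points by rows of points
g=near((.537,-.102),.09)&(abs(W[...,2]-.008)<.004)&(V>120)&(S<60)&(d>0)
w=W[g]
for x in np.arange(.488,.56,.006):
    q=w[abs(w[:,0]-x)<.003]
    if len(q)>3: print(round(x,3),len(q),q[:,1].min().round(4),q[:,1].max().round(4))
```

```text
goplate 1743 [ 0.5154 -0.0651  0.0083] ((533.0924682617188, -72.57291412353516), (52.56681442260742, 81.09852600097656), 87.78034973144531)
goplate 1136 [ 0.5075 -0.1404  0.0083] ((518.18994140625, -134.719970703125), (44.98337173461914, 55.993919372558594), 87.69644165039062)
nogoplate 3764 [0.5337 0.0811 0.0084] ((545.5895385742188, 88.81915283203125), (103.86193084716797, 91.09176635742188), 75.61085510253906)
nogotop 878 [0.5384 0.0647 0.0601] ((539.3231201171875, 65.3583755493164), (31.02687644958496, 30.84650993347168), 75.97897338867188)
nogotop 737 [0.5502 0.111  0.0602] ((551.1924438476562, 111.9094009399414), (31.949522018432617, 29.93683433532715), 75.315673828125)
blue 12992 [ 0.4605 -0.3292  0.0065] ((465.5696716308594, -339.92962646484375), (155.54849243164062, 148.66590881347656), 81.59415435791016)
shank 587 [[ 0.4642 -0.1079  0.1056]
 [ 0.4657 -0.0962  0.1273]
 [ 0.474  -0.087   0.1482]]
0.488 41 -0.1551 -0.127
0.494 509 -0.1563 -0.0451
0.5 465 -0.1564 -0.045
0.506 389 -0.1562 -0.0453
0.512 412 -0.1565 -0.0456
0.518 420 -0.157 -0.0461
0.524 226 -0.1572 -0.0459
0.53 110 -0.1574 -0.0464
0.536 85 -0.1578 -0.0469
0.542 63 -0.1583 -0.0468
0.548 39 -0.1572 -0.0472
0.554 35 -0.0549 -0.0473
0.56 34 -0.055 -0.0475
```

```bash
cat >> h.py <<'E'
from scipy.optimize import least_squares
def shank(W,d,p,xy,z0,z1,r=.04):
    S=cv2.cvtColor(p,cv2.COLOR_BGR2HSV)[...,1]
    m=(np.hypot(W[...,0]-xy[0],W[...,1]-xy[1])<r)&(W[...,2]>z0)&(W[...,2]<z1)&(d>0)&(S<70)
    w=W[m]
    if len(w)<30: return len(w)
    f=lambda q:np.hypot(w[:,0]-q[0],w[:,1]-q[1])-.012
    s=least_squares(f,xy,loss="soft_l1",f_scale=.001);return len(w),s.x.round(4),w.mean(0).round(4)
E
python3 - <<'E'
from h import *
st=ctrl.read_state();p,d=optics.capture("wrist");W=wristcloud(d,st);xy=st["position"][:2]
for z in(.105,.118,.13,.142,.155): print("w",z,shank(W,d,p,xy,z,z+.013,.022))
for n in("scene","side"):
    p,d=optics.capture(n);W=cloud(n,d);cv2.imwrite(f"pics/{n}1.png",p)
    for z in(.11,.135,.16): print(n,z,shank(W,d,p,xy,z,z+.02,.022))
E
```

```text
w 0.105 (165, array([ 0.4767, -0.0983]), array([ 0.467 , -0.0966,  0.1116]))
w 0.118 (179, array([ 0.4766, -0.0983]), array([ 0.4672, -0.0961,  0.1248]))
w 0.13 (184, array([ 0.4766, -0.0983]), array([ 0.4663, -0.0962,  0.1362]))
w 0.142 (74, array([ 0.4767, -0.0985]), array([ 0.4656, -0.0957,  0.1456]))
w 0.155 0
scene 0.11 (104, array([ 0.4758, -0.0972]), array([ 0.482 , -0.0907,  0.1202]))
scene 0.135 (96, array([ 0.4758, -0.0976]), array([ 0.4827, -0.0907,  0.1449]))
scene 0.16 (97, array([ 0.4758, -0.0975]), array([ 0.4829, -0.0913,  0.1692]))
side 0.11 (106, array([ 0.477 , -0.0999]), array([ 0.4706, -0.1071,  0.1201]))
side 0.135 (113, array([ 0.477, -0.1  ]), array([ 0.4704, -0.1073,  0.1451]))
side 0.16 (87, array([ 0.4769, -0.1001]), array([ 0.4698, -0.1073,  0.1675]))
```

move_arm(commands=[[0,0,0,0,-0.16,2,0.5],[0,0,0,0,-0.16,4.5,0.5],[0,0,0,0,-0.16,7,0.5],[0,0,0,0,-0.16,8.3,0.5],[0,0,0,0,-0.16,8.7,0.5],[0,0,0,0,-0.16,8.7,0.5],[0,0,0,0,-0.16,8.7,0.5],[0,0,0,0,-0.16,8.7,0.5]])

```text
clock: 5.65
position: [0.4768, -0.1015, 0.2887]
tcp_rot: [0.109, 0.994, -0.0, 0.001]
ft_force: [-0.4, 0.1, -0.8]
gripper_width: 0.018
gripper_force: 30.0
```

Run:
```python
from h import *
st=ctrl.read_state();print(st["position"].round(4),st["ft_force"].round(1));xy=st["position"][:2]
p,d=optics.capture("wrist");W=wristcloud(d,st)
for z in(.02,.035,.05): print("w",z,shank(W,d,p,xy,z,z+.013,.022))
for n in("scene","side"):
    p,d=optics.capture(n);W=cloud(n,d)
    for z in(.03,.06): print(n,z,shank(W,d,p,xy,z,z+.02,.022))
```

```text
[ 0.4768 -0.1015  0.2887] [-0.4  0.1 -0.8]
w 0.02 (165, array([ 0.4779, -0.1015]), array([ 0.4681, -0.0999,  0.0263]))
w 0.035 (190, array([ 0.4777, -0.1014]), array([ 0.4681, -0.0994,  0.0417]))
w 0.05 (159, array([ 0.4778, -0.1015]), array([ 0.4669, -0.099 ,  0.0555]))
scene 0.03 (84, array([ 0.4769, -0.1008]), array([ 0.4828, -0.0934,  0.0399]))
scene 0.06 (95, array([ 0.477 , -0.1007]), array([ 0.4831, -0.0942,  0.0698]))
side 0.03 (90, array([ 0.4779, -0.1031]), array([ 0.4712, -0.11  ,  0.0399]))
side 0.06 (91, array([ 0.4777, -0.103 ]), array([ 0.4706, -0.11  ,  0.0697]))
```

Run:
```python
from h import *
for k in range(2):
    st=ctrl.read_state();xy=st["position"][:2];p,d=optics.capture("wrist");W=wristcloud(d,st)
    H,S,V=cv2.split(cv2.cvtColor(p,cv2.COLOR_BGR2HSV))
    print(xy.round(4),shank(W,d,p,xy,.02,.06,.022))
    m=(abs(W[...,2]-.008)<.004)&(V>110)&(S<60)&(d>0)&(np.hypot(W[...,0]-.537,W[...,1]+.102)<.09)
    w=W[m]
    for x in np.arange(.494,.56,.009):
        q=w[abs(w[:,0]-x)<.0045]
        if len(q)>3: print(round(x,3),len(q),np.sort(q[:,1])[[0,2,-3,-1]].round(4),((q[:,1].min()+q[:,1].max())/2).round(4))
```

```text
[ 0.4765 -0.1016] (540, array([ 0.4775, -0.1016]), array([ 0.4675, -0.0994,  0.0403]))
0.494 1006 [-0.1559 -0.1556 -0.0455 -0.0452] -0.1006
0.503 838 [-0.1567 -0.1563 -0.0455 -0.0452] -0.101
0.512 620 [-0.1568 -0.1562 -0.0457 -0.0455] -0.1011
0.521 483 [-0.1525 -0.1521 -0.0461 -0.0459] -0.0992
0.53 132 [-0.0574 -0.0571 -0.0464 -0.0463] -0.0518
0.539 6 [-0.0509 -0.0484 -0.0478 -0.0467] -0.0488
[ 0.4764 -0.1016] (539, array([ 0.4774, -0.1015]), array([ 0.4674, -0.0994,  0.0403]))
0.494 1017 [-0.1562 -0.1559 -0.0456 -0.0454] -0.1008
0.503 829 [-0.1567 -0.1562 -0.0456 -0.0454] -0.1011
0.512 619 [-0.1564 -0.1559 -0.0458 -0.0456] -0.101
0.521 471 [-0.1525 -0.1522 -0.0461 -0.046 ] -0.0993
0.53 136 [-0.0579 -0.0572 -0.0465 -0.0463] -0.0521
```

move_arm(commands=[[0,0,0,-0.6,0.23,0,0.5],[0,0,0,-1.4,0.38,0,0.5],[0,0,0,-2.2,0.54,0,0.5],[0,0,0,-3,0.68,0,0.5],[0,0,0,-3.7,0.8,0,0.5],[0,0,0,-4.4,0.91,0,0.5],[0,0,0,-4.4,0.91,0,0.5],[0,0,0,-4.4,0.91,0,0.5]])

```text
clock: 6.57
position: [0.5215, -0.1022, 0.2876]
tcp_rot: [0.109, 0.994, 0.0, -0.0]
ft_force: [-1.0, 0.7, -1.5]
gripper_width: 0.0177
gripper_force: 30.0
```

Run:
```python
from h import *
st=ctrl.read_state();print(st["position"].round(4),st["ft_force"].round(1),st["ft_torque"].round(2));xy=st["position"][:2]
p,d=optics.capture("wrist");W=wristcloud(d,st);print(shank(W,d,p,xy,.02,.055,.022))
for n in("scene","side"):
    p,d=optics.capture(n);cv2.imwrite(f"pics/{n}2.png",p)
a=cv2.imread("pics/scene2.png")[170:300,200:370]; b=cv2.imread("pics/side2.png")[230:360,280:450]
cv2.imwrite("pics/c2.png",cv2.resize(np.hstack([a,b]),(800,306),interpolation=cv2.INTER_CUBIC))
```

```text
[ 0.5215 -0.1022  0.2876] [-1.   0.7 -1.5] [ 0.16 -0.03 -0.05]
(944, array([ 0.5219, -0.102 ]), array([ 0.5168, -0.1011,  0.0384]))
```

View pics/c2.png

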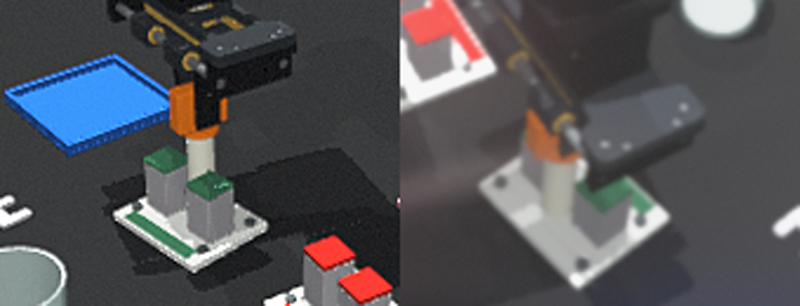

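The crop shows the shank, upright, at the mouth between the green jaws at (200,165), with no notable force. I'll push on through.

move_arm(commands=[[0,0,0,-0.5,0.1,0,0.5],[0,0,0,-1.1,0.21,0,0.5],[0,0,0,-1.7,0.32,0,0.5],[0,0,0,-2.3,0.43,0,0.5]])

```text
clock: 7.05
position: [0.5454, -0.1031, 0.2879]
tcp_rot: [0.109, 0.994, -0.0, 0.0]
ft_force: [-0.2, 0.3, -1.0]
gripper_width: 0.0178
gripper_force: 30.0
```

move_arm(commands=[[0,0,0,-0.8,0.15,0,0.5],[0,0,0,-1.7,0.31,0,0.5],[0,0,0,-2.6,0.48,0,0.5],[0,0,0,-3.5,0.64,0,0.5],[0,0,0,-4.4,0.81,0,0.5],[0,0,0,-5.3,0.98,0,0.5],[0,0,0,-6,1.1,0,0.5],[0,0,0,-6,1.1,0,0.5]])

```text
clock: 7.72
position: [0.6072, -0.1055, 0.2879]
tcp_rot: [0.109, 0.994, -0.0, 0.001]
ft_force: [1.6, -0.1, -1.2]
gripper_width: 0.0176
gripper_force: 30.0
```

move_arm(commands=[[0,0,0,0,0,-2,0.5],[0,0,0,0,0,-4.5,0.5],[0,0,0,0,0,-7,0.5],[0,0,0,0,0,-8.5,0.5],[0,0,0.5,0.8,0.9,-9,0.5],[0,0,1,2.8,3.1,-9,0.5],[0,0,1.5,5,5.5,-9,0.5],[0,0,1.9,7.2,7.9,-9,0.5]])

```text
clock: 8.38
position: [0.5504, -0.0112, 0.3769]
tcp_rot: [0.126, 0.992, 0.0, -0.001]
ft_force: [0.1, 0.2, -1.5]
gripper_width: 0.0177
gripper_force: 30.0
```

move_arm(commands=[[0,0,0,2.1,2.0,0,0.5],[0,0,0,4.2,4.1,0,0.5],[0,0,0,6.3,6.4,0,0.5],[0,0,0,8,8.4,0,0.5],[0,0,0,8.8,9.6,0,0.5],[0,0,0,8.8,9.6,0,0.5],[0,0,0,8.8,9.6,0,0.5]])

```text
clock: 8.97
position: [0.4897, 0.1033, 0.3772]
tcp_rot: [0.124, 0.992, -0.0, -0.001]
ft_force: [0.7, -0.6, -1.4]
gripper_width: 0.0173
gripper_force: 30.0
```

```bash
cat > ng.py <<'E'
from h import *
st=ctrl.read_state();xy=st["position"][:2];p,d=optics.capture("wrist");W=wristcloud(d,st)
T=tool(st);print(st["position"].round(4),"yaw y",np.degrees(np.arctan2(T[1,1],T[0,1])).round(2),st["ft_force"].round(1),st["ft_torque"].round(2))
H,S,V=cv2.split(cv2.cvtColor(p,cv2.COLOR_BGR2HSV))
z=st["position"][2]-.2697
n,s,_=shank(W,d,p,xy,z+.005,z+.04,.022)
# gauge-aligned coordinates
a=np.radians(-14.4);ex=np.array([np.cos(a),np.sin(a)]);ey=np.array([-ex[1],ex[0]])
c=np.array([.5454,.0888])
m=(abs(W[...,2]-.008)<.004)&(V>100)&(S<60)&(d>0)
L=np.stack([(W[...,:2]-c)@ex,(W[...,:2]-c)@ey],-1)[m];L=L[np.hypot(*L.T)<.075]
for x in np.arange(-.04,.03,.01):
    q=L[abs(L[:,0]-x)<.005][:,1]
    if len(q)>20: print(round(x,3),len(q),q.min().round(4),q.max().round(4),((q.min()+q.max())/2).round(4))
print("xmin",np.percentile(L[:,0],1).round(4),"shank local",((s-c)@ex).round(4),((s-c)@ey).round(4),"tcp local",((xy-c)@ex).round(4),((xy-c)@ey).round(4))
E
python3 ng.py
```

```text
[0.4897 0.1033 0.3772] yaw y 75.72 [ 0.7 -0.6 -1.4] [ 0.1  -0.11 -0.01]
-0.04 854 -0.0502 0.0511 0.0005
-0.03 511 -0.0497 0.0508 0.0006
-0.02 629 -0.0501 0.0512 0.0005
-0.01 222 -0.0503 0.0506 0.0001
0.0 130 -0.0499 0.0511 0.0006
0.01 83 -0.0505 0.0505 -0.0
0.02 91 -0.051 0.051 0.0
0.03 82 -0.0503 0.0517 0.0007
xmin -0.0448 shank local -0.0575 0.0004 tcp local -0.0576 0.0002
```

move_arm(commands=[[0,0,0,0,0,2,0.5],[0,0,0,0,0,4.5,0.5],[0,0,0,0,0,7,0.5],[0,0,0,0,0,8.4,0.5],[0,0,0,0,0,8.9,0.5],[0,0,0,0,0,8.9,0.5],[0,0,0,0,0,8.9,0.5],[0,0,0,0,0,8.9,0.5]])

```text
clock: 9.68
position: [0.4916, 0.102, 0.2896]
tcp_rot: [0.126, 0.992, 0.0, 0.001]
ft_force: [0.7, 0.2, -2.3]
gripper_width: 0.0176
gripper_force: 30.0
```

```bash
python3 ng.py
```

```text
[0.4916 0.102  0.2896] yaw y 75.56 [ 0.7  0.2 -2.3] [ 0.1  -0.03 -0.03]
-0.04 1143 -0.0504 0.0512 0.0004
-0.03 730 -0.0505 0.0509 0.0002
-0.02 653 -0.0504 0.0511 0.0004
-0.01 205 -0.0508 0.0511 0.0001
xmin -0.0447 shank local -0.0544 -0.0001 tcp local -0.0553 -0.0006
```

move_arm(commands=[[0,0,0,-0.4,0.05,0,0.5],[0,0,0,-1.0,0.05,0,0.5],[0,0,0,-1.6,0.05,0,0.5],[0,0,0,-2.2,0.05,0,0.5],[0,0,0,-2.6,0.05,0,0.5],[0,0,0,-2.8,0.05,0,0.5],[0,0,0,-2.8,0.05,0,0.5],[0,0,0,-2.8,0.05,0,0.5]])

```text
clock: 10.4
position: [0.5181, 0.0958, 0.2886]
tcp_rot: [0.125, 0.992, -0.0, -0.0]
ft_force: [-0.8, 0.3, -1.8]
gripper_width: 0.0181
gripper_force: 30.0
```

```bash
python3 ng.py
```

```text
[0.5181 0.0958 0.2886] yaw y 75.59 [-0.8  0.3 -1.8] [ 0.13 -0.07  0.02]
-0.04 1759 -0.0503 0.051 0.0003
-0.03 1097 -0.0501 0.051 0.0005
-0.02 1253 -0.0502 0.0509 0.0003
-0.01 380 -0.0503 0.051 0.0004
0.0 172 -0.0503 0.0508 0.0003
0.01 73 -0.0508 0.0511 0.0001
xmin -0.0446 shank local -0.0278 0.0003 tcp local -0.0282 0.0
```

move_arm(commands=[[0,0,0,-0.1,0,0,0.5],[0,0,0,-0.2,0,0,0.5],[0,0,0,-0.3,0,0,0.5],[0,0,0,-0.4,0,0,0.5],[0,0,0,-0.4,0,0,0.5],[0,0,0,-0.4,0,0,0.5]])

```text
clock: 10.95
position: [0.5221, 0.0949, 0.2888]
tcp_rot: [0.125, 0.992, -0.0, 0.0]
ft_force: [-0.7, 0.5, -2.4]
gripper_width: 0.0179
gripper_force: 30.0
```

move_arm(commands=[[0,0,0,-0.05,0,0,0.5],[0,0,0,-0.05,0,0,0.5],[0,0,0,-0.05,0,0,0.5]])

```text
clock: 11.2
position: [0.5225, 0.0948, 0.2887]
tcp_rot: [0.125, 0.992, 0.0, -0.0]
ft_force: [-0.5, -0.4, -2.6]
gripper_width: 0.0176
gripper_force: 30.0
```

move_arm(commands=[[0,0,0,-0.05,0,0,0.5],[0,0,0,-0.1,0,0,0.5],[0,0,0,-0.1,0,0,0.5],[0,0,0,-0.1,0,0,0.5]])

```text
clock: 11.53
position: [0.5234, 0.0945, 0.2887]
tcp_rot: [0.125, 0.992, -0.0, -0.0]
ft_force: [-0.1, 0.4, -1.7]
gripper_width: 0.0179
gripper_force: 30.0
```

```bash
python3 ng.py
```

```text
[0.5234 0.0945 0.2887] yaw y 75.6 [-0.1  0.4 -1.7] [ 0.08 -0.01  0.01]
-0.04 1823 -0.0499 0.0509 0.0005
-0.03 1304 -0.0503 0.051 0.0003
-0.02 1322 -0.0502 0.0511 0.0004
-0.01 382 -0.0505 0.0507 0.0001
0.0 173 -0.0504 0.0511 0.0003
0.01 69 -0.0503 0.051 0.0003
0.02 43 -0.051 0.0508 -0.0001
xmin -0.0444 shank local -0.0222 0.0003 tcp local -0.0227 0.0
```

Nearly there; I'll keep creeping forward.

move_arm(commands=[[0,0,0,-0.05,0,0,0.5],[0,0,0,-0.05,0,0,0.5],[0,0,0,-0.05,0,0,0.5]])

```text
clock: 11.83
position: [0.5237, 0.0944, 0.2886]
tcp_rot: [0.125, 0.992, -0.0, -0.001]
ft_force: [-1.0, -1.0, -1.4]
gripper_width: 0.0176
gripper_force: 30.0
```

move_arm(commands=[[0,0,0,-0.05,0,0,0.5],[0,0,0,-0.05,0,0,0.5],[0,0,0,-0.05,0,0,0.5]])

```text
clock: 12.08
position: [0.524, 0.0943, 0.2886]
tcp_rot: [0.125, 0.992, -0.0, -0.001]
ft_force: [-2.2, -0.5, -0.9]
gripper_width: 0.0175
gripper_force: 30.0
```

move_arm(commands=[[0,0,0,-0.05,0,0,0.5],[0,0,0,-0.05,0,0,0.5],[0,0,0,-0.05,0,0,0.5]])

```text
clock: 12.33
position: [0.5244, 0.0942, 0.2886]
tcp_rot: [0.125, 0.992, -0.0, -0.001]
ft_force: [-3.2, 0.8, -0.9]
gripper_width: 0.0177
gripper_force: 30.0
```

```bash
python3 ng.py | tail -1;python3 - <<'E'
from h import *
for i in range(4):
    optics.capture("wrist");s=ctrl.read_state();print(s["ft_force"].round(2),s["ft_torque"].round(3),s["position"].round(4))
E
```

```text
xmin -0.0444 shank local -0.0218 0.0002 tcp local -0.0217 0.0
[-2.9  -0.02  0.24] [0.229 0.878 0.027] [0.5244 0.0942 0.2886]
[-4.15  0.58  0.07] [ 0.199  0.909 -0.   ] [0.5244 0.0942 0.2886]
[-4.04 -0.34  0.72] [0.188 0.901 0.001] [0.5244 0.0942 0.2886]
[-4.    0.68  0.78] [ 0.159  0.929 -0.012] [0.5245 0.0942 0.2886]
```

About 3.8 N acts straight back along the gauge with roughly 0.6 N lateral. A single jaw would give lateral force about equal to axial, so both jaws are in contact. I'll make one more small press and then back off.

move_arm(commands=[[0,0,0,-0.05,0,0,0.5],[0,0,0,-0.05,0,0,0.5],[0,0,0,-0.05,0,0,0.5],[0,0,0,-0.05,0,0,0.5]])

```text
clock: 12.92
position: [0.5248, 0.0941, 0.2886]
tcp_rot: [0.125, 0.992, -0.0, -0.001]
ft_force: [-5.0, 0.1, 0.4]
gripper_width: 0.0177
gripper_force: 30.0
```

Run:
```python
from h import *
for i in range(4):
    optics.capture("side");s=ctrl.read_state();print(s["ft_force"].round(2),s["ft_torque"].round(3),s["position"].round(4))
p,d=optics.capture("side")
cv2.imwrite("pics/c3.png",cv2.resize(p[140:320,190:430],None,fx=3,fy=3,interpolation=cv2.INTER_CUBIC))
```

```text
[-4.45  0.42  0.51] [ 0.286  1.19  -0.032] [0.5248 0.0941 0.2885]
[-4.8   0.75 -0.14] [0.264 1.195 0.012] [0.5248 0.0941 0.2886]
[-5.36  0.83  0.2 ] [ 0.254  1.162 -0.   ] [0.5248 0.0941 0.2885]
[-4.93  1.23  0.79] [2.780e-01 1.155e+00 1.000e-03] [0.5248 0.0941 0.2886]
```

View pics/c3.png

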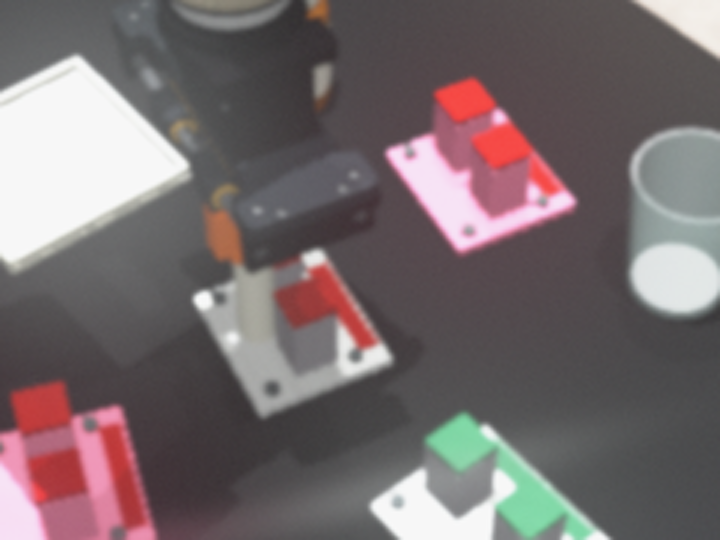

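The crop shows the upright shank stopped at (255,300) at the mouth of the white-plated no-go. The press is about 5 N axial, squarely seated. Backing off, then on to the blue tray.

move_arm(commands=[[0,0,0,0.8,0,0,0.5],[0,0,0,2.2,0,0,0.5],[0,0,0,3.6,0,0,0.5],[0,0,0,4,0,-1.5,0.5],[0,0,0,4,0,-4,0.5],[0,0,0,4,0,-6.5,0.5],[0,0,0,4,0,-8.4,0.5],[0,0,0,4,0,-9,0.5]])

```text
clock: 13.83
position: [0.4887, 0.104, 0.3824]
tcp_rot: [0.125, 0.992, 0.001, 0.006]
ft_force: [0.1, -0.6, -1.6]
gripper_width: 0.0177
gripper_force: 30.0
```

move_arm(commands=[[0,0,0,-0.4,-1.5,0,0.5],[0,0,0,-1,-4.5,0,0.5],[0,0,0,-1.7,-8,0,0.5],[0,0,0,-2.5,-11.5,0,0.5],[0,0,0,-3.2,-15,0,0.5],[0,0,0,-3.9,-18.5,0,0.5],[0,0,0,-4.6,-22,0,0.5],[0,0,0,-5.3,-25.5,0,0.5]])

```text
clock: 14.5
position: [0.4748, -0.1584, 0.3785]
tcp_rot: [0.125, 0.992, -0.001, 0.002]
ft_force: [1.0, -0.2, -0.7]
gripper_width: 0.0174
gripper_force: 30.0
```

move_arm(commands=[[0,0,0,-0.7,-3.5,0,0.5],[0,0,0,-1.4,-7,0,0.5],[0,0,0,-2.1,-10.5,0,0.5],[0,0,0,-2.8,-13.5,0,0.5],[0,0,0,-3.4,-16,0,0.5],[0,0,0,-3.6,-17,0,0.5],[0,0,0,-3.6,-17,0,0.5],[0,0,0,-3.6,-17,0,0.5]])

```text
clock: 15.17
position: [0.467, -0.3295, 0.3781]
tcp_rot: [0.126, 0.992, 0.001, -0.0]
ft_force: [-1.3, 0.4, -2.5]
gripper_width: 0.0179
gripper_force: 30.0
```

Run:
```python
from h import *
st,p,d,W=snap("w4");xy=st["position"][:2];z=st["position"][2]-.2697
print(st["position"].round(4),st["ft_force"].round(1),st["joint_positions"].round(2))
for a in(.005,.025): print(shank(W,d,p,xy,z+a,z+a+.02,.025))
H,S,V=cv2.split(cv2.cvtColor(p,cv2.COLOR_BGR2HSV))
m=(H>95)&(H<120)&(S>150)&(d>0)&(W[...,2]<.02);w=W[m]
print(len(w),np.percentile(w,[.5,50,99.5],axis=0).round(3),"floor z",np.median(w[w[:,2]<.009][:,2]))
w=w[np.hypot(w[:,0]-.467,w[:,1]+.33)<.105];print(cv2.minAreaRect((w[:,:2]*1000).astype(np.float32)))
```

```text
[ 0.467  -0.3295  0.3781] [-1.3  0.4 -2.5] [-0.81  0.49  1.6   0.    1.06 -2.13]
(258, array([ 0.4672, -0.3288]), array([ 0.4576, -0.3262,  0.1234]))
(253, array([ 0.4672, -0.3289]), array([ 0.4568, -0.3263,  0.1415]))
13325 [[ 0.388 -0.408 -0.   ]
 [ 0.467 -0.314  0.006]
 [ 0.538 -0.257  0.015]] floor z 0.005327169873528603
((465.1721496582031, -333.990234375), (146.701904296875, 146.79774475097656), 81.55231475830078)
```

View pics/w4.png

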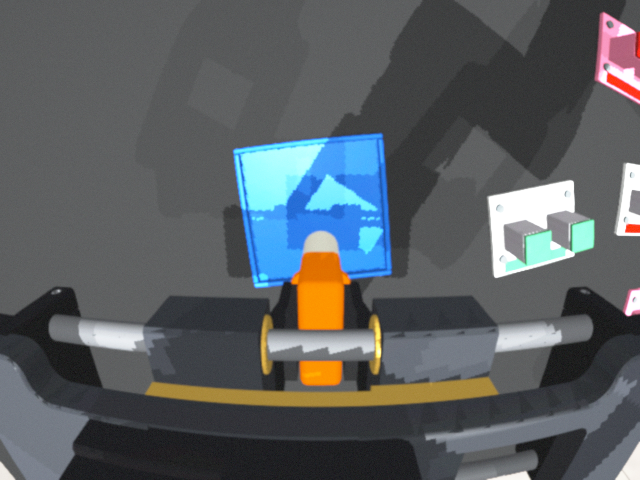

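The wrist view shows the plug hanging over the middle of the blue tray (tray (235–390,135–285), shank tip (320,242)). I'll lower it, creeping over the last millimetres.

move_arm(commands=[[0,0,0,0,0.05,2,0.5],[0,0,0,0,0.05,4.5,0.5],[0,0,0,0,0.05,7,0.5],[0,0,0,0,0.05,8.8,0.5],[0,0,0,0,0.05,9.7,0.5],[0,0,0,0,0.05,10,0.5],[0,0,0,0,0.05,10,0.5],[0,0,0,0,0.05,10,0.5]])

```text
clock: 15.88
position: [0.4679, -0.329, 0.2797]
tcp_rot: [0.125, 0.992, -0.001, 0.001]
ft_force: [-0.7, -0.6, -1.0]
gripper_width: 0.0176
gripper_force: 30.0
```

move_arm(commands=[[0,0,0,0,0,0.1,0.5],[0,0,0,0,0,0.15,0.5],[0,0,0,0,0,0.2,0.5],[0,0,0,0,0,0.2,0.5]])

```text
clock: 16.22
position: [0.4673, -0.3295, 0.2772]
tcp_rot: [0.125, 0.992, -0.0, 0.0]
ft_force: [-0.5, -0.2, -1.5]
gripper_width: 0.0179
gripper_force: 30.0
```

move_arm(commands=[[0,0,0,0,0,0.05,0.5],[0,0,0,0,0,0.1,0.5],[0,0,0,0,0,0.15,0.5],[0,0,0,0,0,0.15,0.5],[0,0,0,0,0,0.15,0.5]])

```text
clock: 16.63
position: [0.4673, -0.3293, 0.2752]
tcp_rot: [0.125, 0.992, 0.0, -0.0]
ft_force: [-0.6, 0.2, -2.4]
gripper_width: 0.018
gripper_force: 30.0
```

move_arm(commands=[[0,0,0,0,0,0.05,0.5],[0,0,0,0,0,0.05,0.5],[0,0,0,0,0,0.05,0.5]])

```text
clock: 16.88
position: [0.4673, -0.3293, 0.2747]
tcp_rot: [0.125, 0.992, 0.0, -0.0]
ft_force: [0.1, 0.7, -0.8]
gripper_width: 0.0179
gripper_force: 30.0
```

move_arm(commands=[[0,0,0,0,0,0.04,0.5],[0,0,0,0,0,0.04,0.5],[0,0,0,0,0,0.04,0.5]])

```text
clock: 17.13
position: [0.4673, -0.3293, 0.2747]
tcp_rot: [0.125, 0.992, -0.0, 0.0]
ft_force: [-0.8, 1.2, 2.1]
gripper_width: 0.0182
gripper_force: 30.0
```

move_arm(commands=[[0,0,0,0,0,0.04,0.5],[0,0,0,0,0,0.04,0.5],[0,0,0,0,0,0.04,0.5]])

```text
clock: 17.38
position: [0.4674, -0.3293, 0.2747]
tcp_rot: [0.125, 0.992, -0.0, 0.0]
ft_force: [-1.3, 0.6, 5.4]
gripper_width: 0.018
gripper_force: 30.0
```

Contact on the floor. I'll release gradually.

move_arm(commands=[[0,0,0,0,0,-0.05,0.5],[0,0,0,0,0,-0.05,2.2],[0,0,0,0,0,-0.05,2.6],[0,0,0,0,0,-0.05,3.2],[0,0,0,0,0,-0.05,4],[0,0,0,0,0,-0.05,5],[0,0,0,0,0,-0.05,6],[0,0,0,0,0,-0.05,7]])

```text
clock: 18.05
position: [0.4673, -0.3294, 0.2744]
tcp_rot: [0.125, 0.992, 0.0, -0.0]
ft_force: [0.5, -0.0, -0.2]
gripper_width: 0.0507
gripper_force: 0.0
```

move_arm(commands=[[0,0,0,0,0,0,7],[0,0,0,0,0,0,7],[0,0,0,0,0,-1,7],[0,0,0,0,0,-3,7],[0,0,0,0,0,-5.5,7],[0,0,0,0,0,-8,7],[0,0,0,0,0,-10,7],[0,0,0,0,0,-12,7]])

```text
clock: 18.72
position: [0.4672, -0.3292, 0.3966]
tcp_rot: [0.125, 0.992, -0.0, 0.001]
ft_force: [-0.5, 0.1, 0.3]
gripper_width: 0.0701
gripper_force: 0.0
```

Run:
```python
from h import *
st,p,d,W=snap("w5");print(st["clock"],st["gripper_width"],st["ft_force"].round(1),st["position"].round(3))
for z in(.01,.03): print(shank(W,d,p,(.4673,-.3293),z,z+.02,.025))
s,_=optics.capture("scene")
cv2.imwrite("pics/f.png",np.hstack([cv2.resize(s,(400,300)),cv2.resize(p,(400,300))]))
```

```text
18.7167 0.07013151687858642 [-0.5  0.1  0.3] [ 0.467 -0.329  0.397]
8
0
```

View pics/f.png

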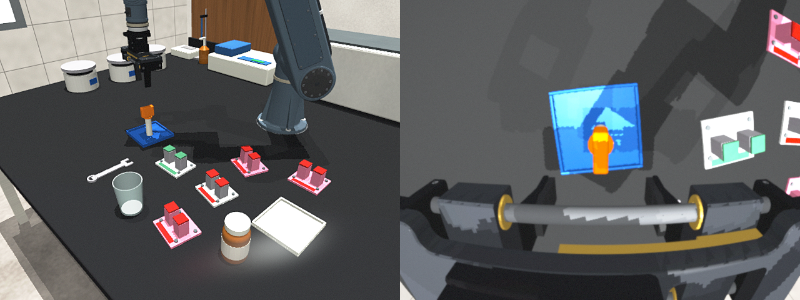

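The plug stands upright in the blue tray at (148,122), the gripper is clear of it, and everything else is where it was. Handing in.

```bash
python3 -c "
from bench import ctrl
print(ctrl.finish_job())"
```

```text
the job is handed in; nothing more can be done
None
```

The plug's shank went right through the green go gauge, both jaws of the red no-go gauge stopped it at about 5 N, and it now stands released and upright in the blue tray; I handed the job in at about 19 s.

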